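Restart the analyser under its push-latch flap

ROBOT

A 6-joint arm with a two-finger parallel gripper is mounted at the origin on the work surface. World frame = base frame: x ahead of the robot, y to its left, z up, the work surface at z = 0. Lengths are in m, angles in rad, forces in N, time in s.
With the tool pointing down it reaches from about 0.35 to 0.975 m from the base axis. Payload 4.9 kg.
Tool frame: the origin (TCP) lies between the finger pads; the fingertips stand 19 mm ahead of it and the grasp point (between the pads) is the TCP; z points along the fingers, y is the line along which they close (so a half turn about z gives the same grasp; the last joint's range is limited). The gripper opens to 85 mm and grips with 20 to 120 N. Pads are 22 mm wide; open, the fingers measure 114 mm over their backs; the gripper's body (76 mm by 85 mm) begins 54 mm behind the grasp point. The pads swing forward as they close: fully open they stand 13 mm farther back than shut.
Start: joints at [-1.379, 0.053, 1.613, -0, 1.476, -0.119], TCP at [0.191, -0.595, 0.25] pointing down, gripper open.
Joint ranges: [-3.01, 3.01], [-1.01, 2.22], [0.06, 2.58], [-1.02, 4.17], [0.09, 2.62], [-3.14, 3.14]. Speed limits (rad/s): [2.57, 2.57, 3.14, 3.14, 3.14, 3.14].

INTERFACE

Orientations are given as a rotation vector (axis times angle).
In Python, from station import ctrl gives the robot as it stands. The module is installed in compiled form; this text tells all that it offers.
- The arm moves only by the tool servo_tool, never from a script. Its argument "increments" is a list that holds one entry, the list of rows, each a list of 5 numbers: the finger opening in cm, from 0 to 8.54, then the shift along the tool's x, y, z in cm, then the turn about the tool's z in degrees. A call has 1 to 5 rows; each row is the pose to reach, as a shift and turn from the pose commanded when the call began, along the tool's axes at that moment; what a row does not reach only later rows make up. A row lasts 1/10 s, in which the tool goes at most 50 mm and 8.59 degrees, less where a joint would pass 70% of its speed; a pose out of reach is approached as far as the arm can. A call with a gripper value outside its range is refused whole. The fingers move at their own pace and stop on an object; "newtons" is the grip in N (left out, the last holds). Time passes only in rows, so rows that repeat a pose let the fingers close. It gives the time, the measured TCP pose, the force, the opening and the grip force at its end, in the units of the state.
- ctrl.get_obs(): the state, without advancing time (a new reading comes with each control period).
- ctrl.get_image(name): name is "scene" or "top" or "wrist"; returns a dict with "img" (384x512x3 uint8, red, green, blue), "fx", "fy", "cx", "cy" (pixels), "rvec" (rotation vector, rad) and "tvec" (3), from world to camera coordinates, as OpenCV has them; the wrist camera has in their place "mount" (4x4, takes a point from camera to tool coordinates, whose origin is the TCP and whose axes are the flange's). Camera axes: x right, y down, z forward; pixel columns grow to the right and rows downward; lengths in m; the calibration is good to about 2 mm. A picture is of the moment at which its call begins: read the wrist's pose just before it. There is no depth.
- ctrl.finish_job(): hands the job in; it is judged then, once.
The state is a dict: "t": time; "q": joint angles; "dq": joint speeds; "effort": joint torques, N m; "tool_pos": TCP position; "tool_rot": TCP orientation; "contact_force": force on the tool from outside, world axes, zero at the start; "wrist_torque": the same for the moment, N m; "opening": finger opening in m; "grip_force": force on a finger pad.
Only numpy, scipy, OpenCV 4.12 (cv2) and the standard library are available. Lean on these libraries where they do the work, as an engineer would, in place of code of your own. Each camera call takes 0.05 s, during which the arm holds its last target. There are 200 camera calls.

TASK

Restart the analyser: press its push-latch flap once so that it pops open, press the green button underneath all the way down, then press the flap down again until it latches shut and stays shut when you let go. Use fingertip pushes only, and leave the vial, rack and the other things where they stand.

Things in the scene. Friction and masses are not known exactly. Their poses are not given: they have to be found in the camera images.
- console: white control unit of a lab analyser, fixed to the table: a box 200 (its x) x 260 (its y) x 100 mm high; origin at the centre of its underside, z up. In its flat top is a recess closed by the flap. Three small lamps (red, yellow, green) on it do nothing
- flap (a joint): angle of the flap, rad: 0 latched shut and level, about 1.3 popped open at rest (spring-held, yields to 1.57), -0.12 pushed in to its stop. Push latch: from shut, pressing in past -0.075 and letting go makes it swing open by itself within 1.5 s. From open, pressing it down to -0.1 or the stop and letting go leaves it latched at 0; let go sooner, it swings open. Each full press toggles it
- flap_pad (a point): teal dot to press on the flap's outer (top) face, mid-width, 42 mm from the hinge axis; moves with the flap. Shut, it is 110 mm above the table; at the flap's stop 5 mm lower. Force needed there: 4 to 5 N to pop the flap (firm at the stop); to shut it, almost none at first, 3 to 8 N over the last 15 mm as the latch engages
- flap_edge (a point): middle of the flap's free edge at its outer face; moves with the flap. The flap is a grey plate 60 (hinge to free edge) x 110 x 8 mm with a teal stripe along this edge; shut, its top is 10 mm above the console's top. Open, this edge is about 59 mm above and 12 mm in front (console -x) of the hinge, the outer face leaning back
- flap_hinge (a point): middle of the flap's hinge axis, fixed on the console 106 mm above the table, at console x +30 mm, y 0; axes as the console's. The hinge runs along the console's y; the shut flap reaches from here towards console -x
- restart (a joint): travel of the green button in m: 0 = out, 0.004 = fully down; a spring pushes it back, about 4 N when fully down. It can be reached only with the flap open
- restart_top (a point): centre of the top of the green button, a disc 20 mm across, in the recess 47 mm in front (console -x) of the hinge axis, 4.5 mm below the console's top. Pushed straight down. The recess is 78 x 114 mm; the button's rim is 15 mm from its front wall (console -x). Beside the open flap a hand pointing down fits best with its broad side along the hinge
- vial: small amber jar with a blue lid, 28 mm across, 45 mm high, standing loose on the console's top beside the flap; origin at its base
- tube_rack: blue rack 60 x 150 mm with capped sample tubes, 88 mm high, loose on the table; origin under its centre
- tip_box: clear box of pipette tips, 85 x 120 x 63 mm, loose on the table; origin under its centre
- reagent: white bottle with a red cap, 60 mm across, 120 mm high, loose on the table; origin at its base
- beaker: glass cup, 64 mm across, 70 mm high, loose on the table; origin at its base
- pipette: hand pipette lying on the table, about 190 mm long, 26 mm high; origin near its middle, at the table

How it is judged:
By the outcome, as a careful person would: the job done as asked, in the order asked, and still so for the second after the job is handed in, with the robot touching nothing.
It also fails if it takes over 42 s, if anything falls off the work surface, if the arm or the gripper's body presses on something with over 40 N, if the wrist force passes 120 N, or if a joint passes its speed limit or range.

## Working session

There is one attempt and no reset: what is moved stays moved. The work goes in short steps, Python scripts to look and compute and a tool call to move; the robot and the scene stay as the last step left them, time stands still between calls to the robot, and variables do not carry over. Pictures are saved under pics/ and viewed, at most 10 in all, crops included, and the job is handed in when it is done.

Besides the shell and the picture viewer there is one more tool, called after ">>>" as name([rows], argument=value, ...), one row to a line, values as JSON. servo_tool: Moves the arm, as the interface text tells. Its arguments: {"type":"object","properties":{"increments":{"type":"array"},"newtons":{"type":"number"}},"required":["increments"]}

```bash
mkdir -p pics; cat > h.py <<'E'
import numpy as np, cv2
from station import ctrl
def grab(n,f):
    o=ctrl.get_obs(); d=ctrl.get_image(n); cv2.imwrite('pics/'+f,d['img'][:,:,::-1]); return o,d
def pose(o,d):
    "camera-to-world R,t"
    if 'mount' in d:
        T=np.eye(4);T[:3,:3]=cv2.Rodrigues(np.array(o['tool_rot'],float))[0];T[:3,3]=o['tool_pos']
        T=T@np.array(d['mount']);return T[:3,:3],T[:3,3]
    R=cv2.Rodrigues(np.array(d['rvec'],float))[0];return R.T,-R.T@np.array(d['tvec'],float).ravel()
def onplane(o,d,u,v,z):
    R,t=pose(o,d);r=R@np.array([(u-d['cx'])/d['fx'],(v-d['cy'])/d['fy'],1]);return t+r*(z-t[2])/r[2]
E
python3 - <<'E'
from h import *
import pickle
S={n:grab(n,n+'0.png') for n in('scene','top')}
pickle.dump(S,open('s.pkl','wb'))
a=np.hstack([cv2.imread('pics/top0.png'),cv2.imread('pics/scene0.png')])
cv2.imwrite('pics/both0.png',cv2.resize(a,(800,300)))
o=S['top'][0];print(o['t'],o['tool_pos'],o['tool_rot'],o['contact_force'])
E
```

```text
0.05 [ 0.19102435 -0.59448279  0.24907665] [-3.10171512e+00 -4.85929782e-01  4.32532294e-05] [-0.15925104  0.88659419  0.48250999]
```

View pics/top0.png

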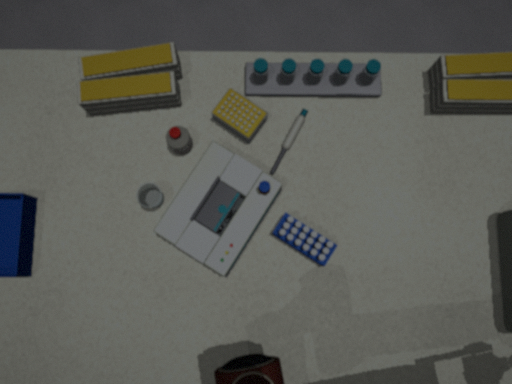

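View pics/scene0.png

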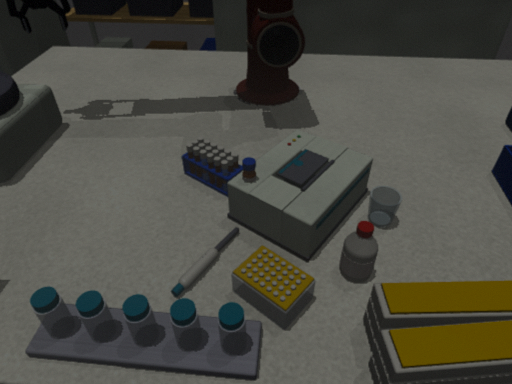

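The top view shows the console near (218,207), with the flap at about (218,205), the vial at (264,187) and the rack at (304,240). The stripe looks to be on the flap's lower-right side. I'll zoom in and segment.

```bash
python3 - <<'E'
from h import *
import pickle
S=pickle.load(open('s.pkl','rb'));o,d=S['top'];im=d['img']
hsv=cv2.cvtColor(im,cv2.COLOR_RGB2HSV)
m=cv2.inRange(hsv,(80,90,40),(100,255,255));m[:140]=0
n,l,st,c=cv2.connectedComponentsWithStats(m)
for i in range(1,n):
  if st[i,4]>3: print(st[i],c[i],onplane(o,d,*c[i],.11))
cs=im[130:285,145:295];cv2.imwrite('pics/c0.png',cv2.resize(cs,(750,775)[::1] if 0 else (580,600),interpolation=cv2.INTER_CUBIC)[:,:,::-1])
# console outline top corners by bright mask
for u,v in((213,142),(281,187),(222,273),(156,234)): print(onplane(o,d,u,v,.1))
print(d['fx'],pose(o,d))
E
```

```text
[214 193  25  38 195] [224.79487179 210.73333333] [0.55493336 0.10061214 0.11      ]
[0.72274607 0.13254437 0.1       ]
[ 0.61387709 -0.03152115  0.1       ]
[0.41115252 0.10521125 0.1       ]
[0.50024882 0.26112165 0.1       ]
499.69066573525186 (array([[ 0.00571133, -0.98707416,  0.16016238],
       [-0.9999328 , -0.00725313, -0.00904352],
       [ 0.0100883 , -0.16009997, -0.98704925]]), array([0.41814527, 0.02780706, 1.2731111 ]))
```

View pics/c0.png

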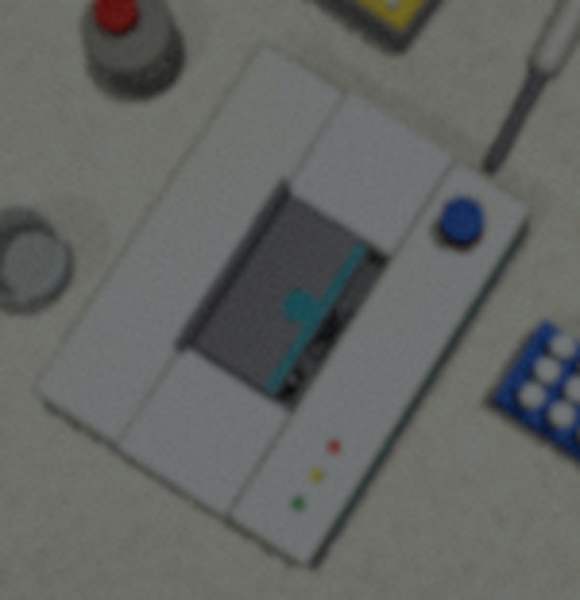

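The crop shows the flap's teal dot at crop (298,306). The stripe runs from (366,247) to (271,390), so console -x points to the lower right. Next I'll work out the frame and the approach.

```bash
cat >> h.py <<'E'
def tool(o,target,yaw=None):
    "shift cm in tool axes for the TCP, and turn deg, to target with tool x at yaw"
    R=cv2.Rodrigues(np.array(o['tool_rot'],float))[0]
    y=np.degrees(np.arctan2(R[1,0],R[0,0]))
    return (R.T@(np.array(target)-o['tool_pos'])*100).round(2), None if yaw is None else round((y-yaw+180)%360-180,1)
E
python3 - <<'E'
from h import *
import pickle
S=pickle.load(open('s.pkl','rb'));o,d=S['top']
P=lambda u,v,z:onplane(o,d,145+u/3.867,130+v/3.871,z)
dot=P(298,306,.11);a=P(366,247,.11);b=P(271,390,.11)
e=a-b;yaw=np.degrees(np.arctan2(e[1],e[0]))+90
print(dot,a,b,(a+b)/2,yaw,np.linalg.norm(e))
for s in ((265,45),(528,215),(310,567),(40,390)):print(P(*s,.1))
print(tool(ctrl.get_obs(),[dot[0],dot[1],.25],yaw))
E
```

```text
[0.55885503 0.10707317 0.11      ] [0.59524527 0.06636894 0.11      ] [0.50797418 0.12237538 0.11      ] [0.55160973 0.09437216 0.11      ] 57.309581412629605 0.10369649945032394
[0.72368786 0.13128948 0.1       ]
[ 0.61740971 -0.03281095  0.1       ]
[0.40327657 0.09775733 0.1       ]
[0.50783856 0.26295243 0.1       ]
(array([ 5.648e+01, -5.555e+01,  3.000e-02]), np.float64(-39.5))
```

>>> servo_tool([
  [[0,3.5,-3.5,0,0],[0,7,-7,0,0],[0,10.5,-10.5,0,0],[0,14,-14,0,0],[0,17.5,-17.5,0,0]],
], newtons=30)

```text
t: 0.6
tool_pos: [0.3046, -0.3729, 0.2497]
tool_rot: [-3.103, -0.485, 0.0]
contact_force: [0.8, -0.5, 0.7]
opening: 0.0123
grip_force: 0.0
```

>>> servo_tool([
  [[0,3.5,-3.5,0,0],[0,7,-7,0,0],[0,10.5,-10.5,0,0],[0,14,-14,0,0],[0,17.5,-17.5,0,0]],
])

```text
t: 1.1
tool_pos: [0.4176, -0.1527, 0.25]
tool_rot: [3.104, 0.486, 0.0]
contact_force: [1.7, 0.2, 0.4]
opening: 0.0002
grip_force: 0.0
```

>>> servo_tool([
  [[0,3.5,-3.5,0,-8],[0,7,-7,0,-16],[0,10.5,-10.5,0,-24],[0,14,-14,0,-32],[0,17,-17,0,-40]],
])

```text
t: 1.6
tool_pos: [0.5276, 0.0616, 0.2499]
tool_rot: [-2.745, -1.528, 0.0]
contact_force: [0.5, -0.4, -0.2]
opening: 0.0002
grip_force: 0.0
```

```bash
python3 - <<'E'
from h import *
import pickle
o,d=grab('wrist','w1.png');pickle.dump((o,d),open('w1.pkl','wb'))
im=d['img'];hsv=cv2.cvtColor(im,cv2.COLOR_RGB2HSV)
m=cv2.inRange(hsv,(80,90,30),(100,255,255))
n,l,st,c=cv2.connectedComponentsWithStats(m)
for i in range(1,n):
  if st[i,4]>30: print(st[i],c[i].round(1),onplane(o,d,*c[i],.11).round(4))
print(np.array(d['mount']).round(3),o['tool_pos'])
E
```

```text
[ 193  104  131   33 1483] [258.8 126.6] [0.5563 0.1021 0.11  ]
[[-0.    -0.964 -0.265  0.067]
 [ 1.    -0.    -0.    -0.   ]
 [ 0.    -0.265  0.964 -0.124]
 [ 0.     0.     0.     1.   ]] [0.52756868 0.0615799  0.24986043]
```

View pics/w1.png

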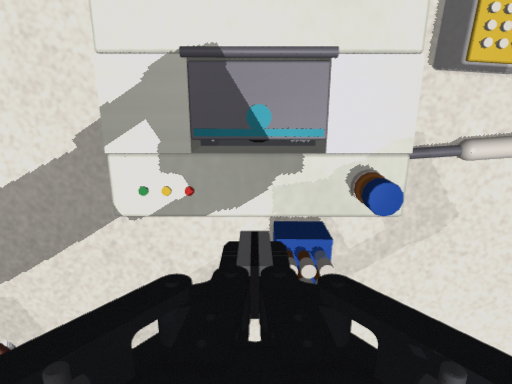

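The wrist view is nearly square to the console: dot at (259,116), stripe from (193,133) to (324,133), hinge rod at row 52.

```bash
python3 - <<'E'
from h import *
import pickle
o,d=pickle.load(open('w1.pkl','rb'))
hsv=cv2.cvtColor(d['img'],cv2.COLOR_RGB2HSV);m=cv2.inRange(hsv,(80,90,30),(100,255,255))
s=m.copy();s[:,238:282]=0;s[:125]=0;s[142:]=0
ys,xs=np.nonzero(s);k=np.polyfit(xs,ys,1);x0,x1=xs.min(),xs.max();print(k,x0,x1,ys.min(),ys.max())
a=onplane(o,d,x1,np.polyval(k,x1),.11);b=onplane(o,d,x0,np.polyval(k,x0),.11)
e=a-b;yaw=np.degrees(np.arctan2(e[1],e[0]))+90
t=m.copy();t[126:]=0;ys,xs=np.nonzero(t);(u,v),r=cv2.minEnclosingCircle(np.c_[xs,ys].astype(np.float32));print(u,v,r,ys.min())
top=onplane(o,d,u,ys.min(),.11)
dot=onplane(o,d,u,116,.11)
ex=np.array([np.cos(np.radians(yaw)),np.sin(np.radians(yaw)),0])
print('dot',dot,'yaw',yaw,'len',np.linalg.norm(e),'stripe->dot',(dot-(a+b)/2)@ex, 'hinge-dot',(onplane(o,d,259,52,.11)-dot)@ex)
print(tool(o,[dot[0],dot[1],.15],yaw))
E
```

```text
[5.21404061e-03 1.30820411e+02] 193 323 128 136
258.2712707519531 116.2898941040039 12.843181610107422 104
dot [0.56033704 0.10938043 0.11      ] yaw 57.89024821833232 len 0.1043092109440796 stripe->dot 0.01263206614638624 hinge-dot 0.046971647366843075
(array([5.79, 0.27, 9.99]), np.float64(0.3))
```

>>> servo_tool([
  [[0,4,0.25,3,0.3],[0,5.5,0.25,6,0.3],[0,5.5,0.25,9,0.3],[0,5.5,0.25,11,0.3],[0,5.5,0.25,11.5,0.3]],
])

```text
t: 2.15
tool_pos: [0.5562, 0.1043, 0.1313]
tool_rot: [-2.751, -1.51, 0.01]
contact_force: [0.2, 0.6, -0.5]
opening: -0.0002
grip_force: 0.0
```

>>> servo_tool([
  [[0,0,0,0.3,0],[0,0,0,0.6,0],[0,0,0,0.8,0],[0,0,0,0.9,0],[0,0,0,0.9,0]],
])

```text
t: 2.65
tool_pos: [0.5595, 0.104, 0.1278]
tool_rot: [2.753, 1.51, 0.003]
contact_force: [-0.4, -1.8, 3.9]
opening: -0.0
grip_force: 1.9
```

>>> servo_tool([
  [[0,0,0,0.1,0],[0,0,0,0.2,0],[0,0,0,0.3,0],[0,0,0,0.3,0]],
])

```text
t: 3.05
tool_pos: [0.5594, 0.1041, 0.1242]
tool_rot: [2.753, 1.51, 0.002]
contact_force: [-1.0, -2.5, 6.8]
opening: 0.0001
grip_force: 3.3
```

>>> servo_tool([
  [[0,0,0,0.1,0],[0,0,0,0.2,0],[0,0,0,0.2,0]],
])

```text
t: 3.35
tool_pos: [0.5596, 0.104, 0.124]
tool_rot: [2.753, 1.511, 0.002]
contact_force: [-3.7, -2.7, 13.6]
opening: 0.0001
grip_force: 7.5
```

>>> servo_tool([
  [[0,0,0,-3,0],[0,-2,0,-7,0],[0,-5,0,-11,0],[0,-7,0,-12.5,0],[0,-7,0,-12.5,0]],
])

```text
t: 3.85
tool_pos: [0.5216, 0.0442, 0.2491]
tool_rot: [2.754, 1.507, 0.007]
contact_force: [0.2, -0.2, -1.4]
opening: -0.0001
grip_force: 0.0
```

>>> servo_tool([
  [[0,0,0,0,0],[0,0,0,0,0],[0,0,0,0,0],[0,0,0,0,0],[0,0,0,0,0]],
])

```text
t: 4.35
tool_pos: [0.5209, 0.0457, 0.2454]
tool_rot: [-2.753, -1.512, 0.002]
contact_force: [-0.1, -0.5, 0.3]
opening: 0.0
grip_force: 0.0
```

>>> servo_tool([
  [[0,0,0,0,0],[0,0,0,0,0],[0,0,0,0,0],[0,0,0,0,0],[0,0,0,0,0]],
])

```text
t: 4.85
tool_pos: [0.521, 0.0452, 0.2464]
tool_rot: [2.754, 1.511, 0.0]
contact_force: [-0.7, 1.2, -0.2]
opening: 0.0001
grip_force: 0.0
```

```bash
python3 - <<'E'
from h import *
import pickle
o,d=grab('wrist','w2.png');pickle.dump((o,d),open('w2.pkl','wb'))
hsv=cv2.cvtColor(d['img'],cv2.COLOR_RGB2HSV);m=cv2.inRange(hsv,(40,90,40),(78,255,255))
n,l,st,c=cv2.connectedComponentsWithStats(m)
for i in range(1,n):
  if st[i,4]>30: print(st[i],c[i].round(1),onplane(o,d,*c[i],.0955).round(4))
print(o['t'],o['tool_pos'])
E
```

```text
[242  89  24  25 470] [253.2 100.6] [0.5574 0.1047 0.0955]
[132 170   9   8  63] [135.8 173.4] [0.4392 0.1082 0.0955]
4.85 [0.52101996 0.04519354 0.24637446]
```

View pics/w2.png

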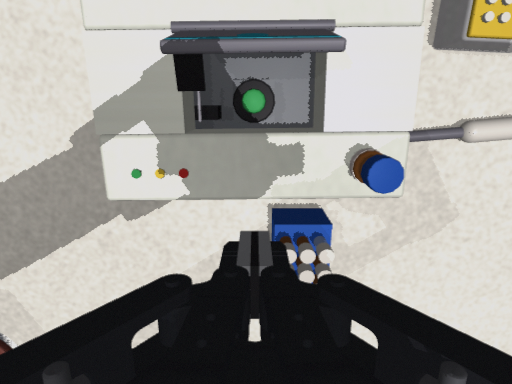

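The flap is open and the green button is clear at (253,101). I'll press it slightly towards the front, so the hand's body stays off the flap.

```bash
python3 - <<'E'
from h import *
o=ctrl.get_obs();print(tool(o,[.5553,.1013,.122],57.9))
E
```

```text
(array([ 6.57, -0.13, 12.44]), np.float64(-0.4))
```

>>> servo_tool([
  [[0,3.5,-0.1,1,-0.4],[0,6.5,-0.1,4,-0.4],[0,6.5,-0.1,8,-0.4],[0,6.5,-0.1,11,-0.4],[0,6.5,-0.1,12,-0.4]],
])

```text
t: 5.4
tool_pos: [0.5525, 0.1007, 0.122]
tool_rot: [-2.746, -1.52, 0.01]
contact_force: [-0.8, 0.3, -0.0]
opening: 0.0003
grip_force: 0.0
```

>>> servo_tool([
  [[0,0,0,0.3,0],[0,0,0,0.6,0],[0,0,0,0.9,0],[0,0,0,1.2,0],[0,0,0,1.2,0]],
])

```text
t: 5.9
tool_pos: [0.5554, 0.1005, 0.1149]
tool_rot: [2.749, 1.52, 0.001]
contact_force: [-0.1, 0.2, -0.1]
opening: 0.0001
grip_force: 0.0
```

>>> servo_tool([
  [[0,0,0,0.2,0],[0,0,0,0.4,0],[0,0,0,0.5,0],[0,0,0,0.5,0]],
])

```text
t: 6.3
tool_pos: [0.5556, 0.1006, 0.1105]
tool_rot: [2.748, 1.521, 0.001]
contact_force: [-2.5, -0.8, 6.2]
opening: 0.0001
grip_force: 3.0
```

>>> servo_tool([
  [[0,0,0,0.1,0],[0,0,0,0.2,0],[0,0,0,0.2,0]],
])

```text
t: 6.6
tool_pos: [0.5557, 0.1006, 0.1103]
tool_rot: [2.748, 1.521, 0.0]
contact_force: [-7.6, -1.6, 14.7]
opening: -0.0
grip_force: 7.5
```

The button went 4 mm down to a firm stop at 14.7 N. Next I lift off and go over the flap to its back side.

>>> servo_tool([
  [[0,0,0,-4,0],[0,0,0,-8,0],[0,0,0,-12,0],[0,2.5,0,-12.5,0],[0,6,0,-12.5,0]],
])

```text
t: 7.1
tool_pos: [0.5885, 0.1513, 0.2356]
tool_rot: [2.748, 1.517, 0.008]
contact_force: [0.4, -1.3, -0.4]
opening: 0.0001
grip_force: 0.0
```

>>> servo_tool([
  [[0,1.4,0,0,0],[0,1.4,0,0,0],[0,1.4,0,0,0]],
])

```text
t: 7.4
tool_pos: [0.5938, 0.1629, 0.2312]
tool_rot: [-2.748, -1.521, 0.004]
contact_force: [-0.7, 0.4, -0.9]
opening: 0.0003
grip_force: 0.0
```

```bash
python3 - <<'E'
from h import *
o,d=grab('scene','s3.png');cv2.imwrite('pics/s3c.png',cv2.resize(d['img'][100:260,200:400],(800,600) if 0 else (750,600))[:,:,::-1])
print(o['t'],o['tool_pos'],o['contact_force'])
h=np.array([.5826,.145,0])
for s in(.02,):print(tool(o,[h[0]+s*.531,h[1]+s*.847,.170],57.9))
E
```

```text
7.4 [0.59375447 0.16287099 0.2312415 ] [-0.68380221  0.41500638 -0.85646303]
(array([-0.1 ,  0.01,  6.12]), np.float64(0.0))
```

View pics/s3c.png

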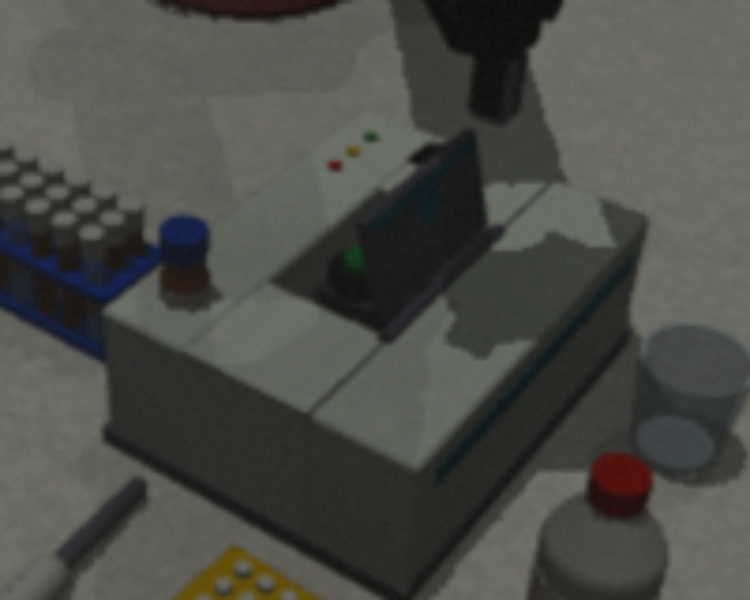

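The scene view shows the flap open with its outer face free and the fingertips above and behind it. I'll descend and sweep it shut along the arc.

>>> servo_tool([
  [[0,0,0,3,0],[0,0,0,5,0],[0,0,0,6.1,0],[0,0,0,6.1,0]],
])

```text
t: 7.85
tool_pos: [0.5928, 0.1623, 0.1689]
tool_rot: [-2.748, -1.519, 0.007]
contact_force: [0.4, -0.0, 0.0]
opening: 0.0001
grip_force: 0.0
```

>>> servo_tool([
  [[0,-1.8,0,0,0],[0,-2.6,0,0.1,0],[0,-3.3,0,0.25,0],[0,-4,0,0.6,0],[0,-4.6,0,1.0,0]],
])

```text
t: 8.35
tool_pos: [0.5705, 0.124, 0.1621]
tool_rot: [2.748, 1.52, 0.003]
contact_force: [2.9, 2.3, 1.1]
opening: -0.0002
grip_force: 0.9
```

>>> servo_tool([
  [[0,-0.6,0,0.5,0],[0,-1.1,0,1.1,0],[0,-1.4,0,1.6,0],[0,-1.6,0,2.0,0],[0,-1.6,0,2.0,0]],
])

```text
t: 8.85
tool_pos: [0.5613, 0.1106, 0.1409]
tool_rot: [-2.749, -1.521, 0.001]
contact_force: [2.3, 0.7, 1.5]
opening: -0.0004
grip_force: 1.2
```

>>> servo_tool([
  [[0,-0.2,0,0.4,0],[0,-0.3,0,0.8,0],[0,-0.4,0,1.2,0],[0,-0.4,0,1.5,0],[0,-0.4,0,1.6,0]],
])

```text
t: 9.35
tool_pos: [0.5595, 0.1073, 0.1252]
tool_rot: [2.749, 1.521, 0.0]
contact_force: [0.7, 1.8, 5.3]
opening: -0.0
grip_force: 2.4
```

>>> servo_tool([
  [[0,0,0,0.2,0],[0,0,0,0.3,0],[0,0,0,0.3,0]],
])

```text
t: 9.65
tool_pos: [0.5596, 0.1073, 0.1244]
tool_rot: [2.749, 1.521, -0.0]
contact_force: [-3.2, 1.3, 12.7]
opening: 0.0001
grip_force: 6.6
```

>>> servo_tool([
  [[0,0,0,0.1,0],[0,0,0,0.2,0],[0,0,0,0.2,0]],
])

```text
t: 9.95
tool_pos: [0.5598, 0.1073, 0.1242]
tool_rot: [2.748, 1.521, -0.001]
contact_force: [-9.2, -0.2, 21.2]
opening: 0.0002
grip_force: 10.9
```

>>> servo_tool([
  [[0,0,0,-1,0],[0,0,0,-3,0],[0,-2,0,-7,0],[0,-5,0,-11,0],[0,-7,0,-13,0]],
])

```text
t: 10.45
tool_pos: [0.5217, 0.0467, 0.2528]
tool_rot: [2.747, 1.52, 0.0]
contact_force: [0.4, 0.2, 0.8]
opening: -0.0002
grip_force: 0.0
```

>>> servo_tool([
  [[0,0,0,0,0],[0,0,0,0,0],[0,0,0,0,0],[0,0,0,0,0],[0,0,0,0,0]],
])

```text
t: 10.95
tool_pos: [0.5217, 0.0485, 0.2486]
tool_rot: [-2.747, -1.521, 0.004]
contact_force: [-0.3, -0.6, 0.4]
opening: -0.0
grip_force: 0.0
```

>>> servo_tool([
  [[0,0,0,0,0],[0,0,0,0,0],[0,0,0,0,0],[0,0,0,0,0],[0,0,0,0,0]],
])

```text
t: 11.45
tool_pos: [0.5222, 0.0481, 0.2504]
tool_rot: [2.749, 1.521, 0.0]
contact_force: [-0.3, -0.6, -0.3]
opening: 0.0001
grip_force: 0.0
```

```bash
python3 -c "
from h import *
o,d=grab('wrist','w4.png');print(o['t'],o['tool_pos'],o['contact_force'])"
```

```text
11.45 [0.52216857 0.04808265 0.25036768] [-0.25511604 -0.63901382 -0.30696681]
```

View pics/w4.png

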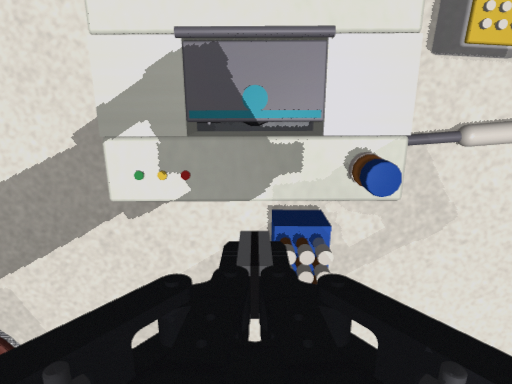

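The flap is shut again, with the dot at (256,98) and the stripe level at row 115. It stayed shut for more than 1 s after release, and the vial and rack haven't moved.

```bash
python3 -c "
from station import ctrl
print(ctrl.finish_job())"
```

```text
the job is handed in; nothing more can be done
None
```

The analyser is restarted and handed in at about 11.5 s: the flap popped open, the green button went fully down, and the flap is latched shut again, with the vial and rack still where they stood.

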